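# Shut the draught shield and tare the balance touch-free

## Robot

A 6-joint arm with a two-finger parallel gripper is mounted at the origin on the work surface. World frame = base frame: x ahead of the robot, y to its left, z up, the work surface at z = 0. Lengths are in m, angles in rad, forces in N, time in s.
With the tool pointing down it reaches from about 0.375 to 0.75 m from the base axis. Payload 9 kg.
Tool frame: the origin (TCP) lies between the finger pads; the fingertips stand robot.tcp_to_tips ahead of it and the grasp point (between the pads) lies 2 mm behind it (robot.tcp_to_tips is the distance from the TCP to the fingertips, in m); y points along the fingers, z is the direction in which the jaws open and shut, and the axes are right-handed (so a half turn about y gives the same grasp; the last joint's range is limited). The gripper opens to 85 mm and grips with 20 to 120 N. Pads are 22 mm wide; open, the fingers measure 114 mm over their backs; the gripper's body (76 mm by 85 mm) begins 54 mm behind the grasp point. The pads swing forward as they close: fully open they stand 13 mm farther back than shut.
Start: joints at [1.046, 0.104, 0.097, 1.564, 0, 1.353], TCP at [0.181, 0.572, 0.218] pointing down, gripper open.
Joint ranges: [-2.99, 2.99], [-0.84, 1.86], [-1.1, 1.16], [-1.84, 2.11], [-1.51, 1.56], [-3.14, 3.14]. Speed limits (rad/s): [2.22, 2.22, 2.57, 3.14, 3.14, 3.14].

## Interface

Orientations are given as a unit quaternion [x, y, z, w].
In Python, from rig import robot gives the robot as it stands. The module is installed in compiled form; this text tells all that it offers.
- The arm moves only by the shell command python3 -m creep 'ROWS' [FORCE]. ROWS is a JSON object of lists of equal length, an entry for each row: "slide": the shift along the world's x, y, z in mm, a list of three; "spin": the turn about the world's z in degrees; "gripper": the opening, from 0 (shut) to 1 (fully open). In form: {"slide": [[x, y, z], ...], "spin": [spin, ...], "gripper": [gripper, ...]}. A call has 1 to 12 rows; each row is the pose to reach, as a shift and turn from the pose commanded when the call began; what a row does not reach only later rows make up. A row lasts 1/12 s, in which the tool goes at most 41.7 mm and 7.16 degrees, less where a joint would pass 70% of its speed; a pose out of reach is approached as far as the arm can. A call with a gripper value outside its range is refused whole. The fingers move at their own pace and stop on an object; FORCE is the grip in N (left out, the last holds). Time passes only in rows, so rows that repeat a pose let the fingers close. It gives the time, the measured TCP pose, the force and the opening at its end, in the units of the state.
- robot.state(): the state, without advancing time (a new reading comes with each control period).
- robot.snapshot(name): name is "side" or "top" or "wrist"; returns (picture, depth): 400x640x3 uint8, red, green, blue; 400x640 float32, m along the optical axis (not along the pixel's ray), 0 where there is no reading.
- robot.camera_model(name): a dict with "fov_y" (degrees; the focal length in pixels is half the picture's height over the tangent of half this angle, whatever the lens; pixels are square), "cx", "cy" (the principal point, pixels), "R" (3x3) and "t" (3): a world point X has camera coordinates R X + t; the wrist camera has in their place "mount" (4x4, takes a point from camera to tool coordinates, whose origin is the TCP and whose axes are the tool frame's). Camera axes: x right, y down, z forward; pixel columns grow to the right and rows downward; lengths in m; the calibration is good to about 2 mm. The wrist camera is an equidistant fisheye: a pixel r from the principal point sees the ray r / f radians off the axis. A picture is of the moment at which its call begins: read the wrist's pose just before it. camera_model takes no time and is no camera call.
- robot.hand_in(): hands the job in, once; it reports no verdict.
The state is a dict: "clock": time; "joint_positions": joint angles; "qd": joint speeds; "joint_efforts": joint torques, N m; "eef_pos": TCP position; "eef_rot": TCP orientation; "force": force on the tool from outside, world axes, zero at the start; "torque": the same for the moment, N m; "finger_gap": opening from 0.0 (shut) to 1.0 (fully open).
Only numpy, scipy, OpenCV 4.12 (cv2) and the standard library are available. Lean on these libraries where they do the work, as an engineer would, in place of code of your own. Each camera call takes 0.05 s, during which the arm holds its last target.

## Task

Tare the balance the clean way: gently push the glass lid of its draught shield fully shut by the black handle, without gripping it, then point the fingertips at the green-ringed tare sensor from just above (about 2 cm over the middle of its window) and stay there for two full seconds without touching it. Do not set off or touch the orange-ringed print sensor, and leave the glass beaker on the pan and everything else on the bench as it stands.

Things in the scene. Friction and masses are not known exactly. Their poses are not given: they have to be found in the camera images.
- balance: laboratory balance, 204 mm wide, about 305 mm deep, off-white, fixed; its sloping terminal with the display faces the robot. Origin on the bench under the middle of the housing; x points to the back of the balance, y to its left, z up. On its rear part stands a box of clear glass (draught shield) 180 mm wide and 176 mm deep, centred 55 mm behind the origin; the sliding glass lid that closes it is 186 mm square and its upper face lies 175 mm above the bench.
- lid (a joint): how far the glass lid of the draught shield is slid back, in m: 0 = fully shut (end stop), up to 0.112 = open. The lid slides level along the balance's x axis; it runs with about 1.2 N of friction, stays where it is left and has no latch
- lid_handle (a point): centre of the lid's black handle, an upright bar standing on the lid's front edge: 80 mm wide across the sliding direction (y), 12 mm thick (x), 22 mm tall, from 175 to 197 mm above the bench. x points the way the lid opens (to the back of the balance), y along the bar. Behind the bar the lid is bare flat glass for 165 mm; the bar moves with the lid
- beaker: bystander: empty clear glass weighing beaker, 48 mm across, 56 mm tall, standing loose on the round steel pan inside the draught shield (its rim about 134 mm above the bench); origin at the centre of its underside
- pan (a point): centre of the top of the balance's steel weighing pan, 116 mm across, 78 mm above the bench
- tare_sensor: touch-free TARE sensor of the balance: a separate, loose off-white box 92 x 68 mm and 36 mm high with a GREEN ring (52 mm across) on top round a dark round window 34 mm across; origin at the centre of its underside
- tare_sensor_window (a point): middle of the green-ringed tare sensor's dark window, on its top face 36 mm above the bench; z up. The sensor answers when the fingertips (the point midway between them) stay straight over the window, within 20 mm of its middle sideways and within about 40 mm above it
- print_sensor: touch-free PRINT sensor, not to be set off: same box with an ORANGE ring; origin at the centre of its underside
- print_sensor_window (a point): middle of the orange-ringed print sensor's window, 36 mm above the bench. It is set off by fingertips less than 50 mm above it and within 40 mm sideways; passing higher is harmless
- flask_0: bystander: small clear glass flask, 54 mm across, 73 mm tall, white powder inside, silver foil cap; origin at the centre of its underside
- flask_1: bystander: small clear glass flask, 54 mm across, 73 mm tall, white powder inside, silver foil cap; origin at the centre of its underside
- flask_2: bystander: small clear glass flask, 54 mm across, 73 mm tall, white powder inside, silver foil cap; origin at the centre of its underside
- dish_0: bystander: closed clear Petri dish with tan agar, 92 mm across, 15 mm high, lying flat; origin at the centre of its underside
- dish_1: bystander: closed clear Petri dish with tan agar, 92 mm across, 15 mm high, lying flat; origin at the centre of its underside
- spatula: bystander: steel weighing spatula lying flat, 155 mm long, 18 mm wide, 4 mm thick; origin on the bench under its middle
Not all that is in view belongs to the job. What is shaped like the tare_sensor but purple is not meant.

How it is judged:
By the outcome, as a careful person would: the job done as asked, in the order asked, and still so for the second after the job is handed in, with the robot touching nothing.
It also fails if it takes over 48 s, if anything falls off the work surface, if the arm or the gripper's body presses on something with over 40 N, if the wrist force passes 120 N, or if a joint passes its speed limit or range.

## Working session

There is one attempt and no reset: what is moved stays moved. The work goes in short steps, Python scripts to look and compute and a shell command to move; the robot and the scene stay as the last step left them, time stands still between calls to the robot, and variables do not carry over. Pictures are saved under pics/ and viewed, and the job is handed in when it is done.

```bash
mkdir -p pics; python3 - <<'E'
from rig import robot
import cv2,numpy as np,pickle
s=robot.state();print({k:np.round(v,3) if not isinstance(v,dict) else v for k,v in s.items()});print(robot.tcp_to_tips)
D={}
for n in("top","side"):
    p,d=robot.snapshot(n);D[n]=(p,d,robot.camera_model(n));cv2.imwrite(f"pics/{n}0.png",p[:,:,::-1])
    print(n,robot.camera_model(n))
pickle.dump(D,open("d0.pkl","wb"))
E
```

```text
{'clock': np.float64(0.0), 'joint_positions': array([ 1.046,  0.105,  0.096,  1.564, -0.   ,  1.353]), 'qd': array([ 0.002,  0.001, -0.001, -0.   ,  0.   , -0.   ]), 'joint_efforts': array([ 0.0000e+00, -5.5693e+01,  5.0365e+01,  1.7000e-02, -0.0000e+00,
        0.0000e+00]), 'eef_pos': array([0.181, 0.572, 0.217]), 'eef_rot': array([ 0.699, -0.108,  0.108, -0.698]), 'force': array([-0.17 ,  0.799,  0.708]), 'torque': array([ 0.043, -0.021,  0.02 ]), 'finger_gap': np.float64(0.999)}
0.017
top {'fov_y': 52.51101160655716, 'cx': 313.35555686903353, 'cy': 207.63969655787596, 'R': array([[-0.03016109, -0.99936153,  0.01915289],
       [-0.99534719,  0.0282746 , -0.09211148],
       [ 0.09151113, -0.02184196, -0.99556448]]), 't': array([-0.09846019,  0.51523443,  1.62628126])}
side {'fov_y': 55.42267354650509, 'cx': 316.4899139436578, 'cy': 197.12375793504896, 'R': array([[ 0.82423644, -0.56624457, -0.00117312],
       [-0.43144893, -0.62668089, -0.64893982],
       [ 0.36672348,  0.53538598, -0.76083884]]), 't': array([-0.4803293 ,  0.2620303 ,  1.37789239])}
```

View pics/top0.png

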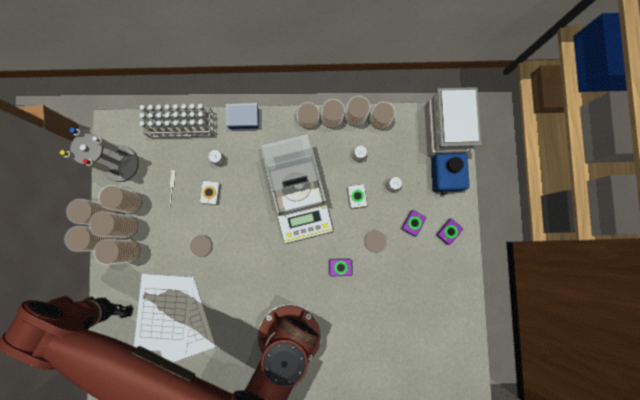

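View pics/side0.png

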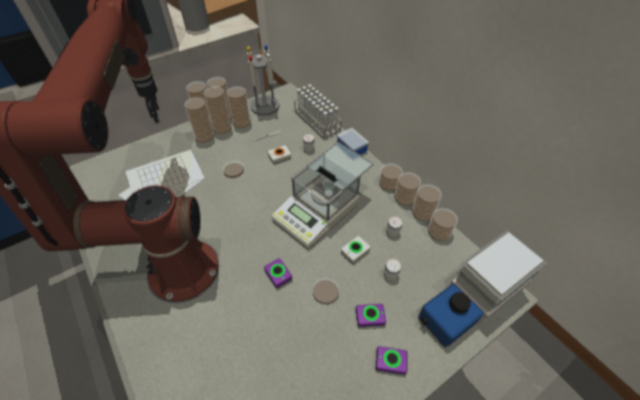

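The top view shows the balance at about (298,190) with its black handle at (295,183). Four boxes have green rings: a white one at (357,196) and purple ones at (414,223), (450,231) and (341,267). Only the white one fits the tare sensor. The orange-ringed print sensor is at (209,192). Next I enlarge this area to confirm, and measure.

```bash
cat > h.py <<'E'
import numpy as np
def ray(m,u,v,H=400):
    f=H/2/np.tan(np.radians(m['fov_y'])/2)
    R=np.array(m['R']);t=np.array(m['t'])
    return -R.T@t, R.T@np.array([(u-m['cx'])/f,(v-m['cy'])/f,1.])
def onz(m,u,v,z):
    c,d=ray(m,u,v);return c+d*(z-c[2])/d[2]
def proj(m,X):
    f=200/np.tan(np.radians(m['fov_y'])/2);c=np.array(m['R'])@X+m['t'];return c[:2]/c[2]*f+[m['cx'],m['cy']]
E
python3 - <<'E'
import pickle,cv2,numpy as np
from h import *
D=pickle.load(open("d0.pkl","rb"))
for n,(x0,y0,w,h) in {"top":(190,125,240,150),"side":(240,120,200,150)}.items():
    p,d,m=D[n]
    cv2.imwrite(f"pics/{n}c.png",cv2.resize(p[y0:y0+h,x0:x0+w,::-1],None,fx=800/w if n=="top" else 4,fy=800/w if n=="top" else 4,interpolation=cv2.INTER_CUBIC)[:600])
    hsv=cv2.cvtColor(p,cv2.COLOR_RGB2HSV)
    for nm,lo,hi,z in(("green",(50,150,80),(75,255,255),.036),("orange",(5,150,80),(18,255,255),.036),("black",(0,0,0),(179,255,45),.197)):
        k=cv2.inRange(hsv,lo,hi)
        N,L,S,C=cv2.connectedComponentsWithStats(k)
        for i in range(1,N):
            if S[i,4]>=15 and 180<C[i][0]<480 and 100<C[i][1]<380: print(n,nm,C[i].round(1),S[i],onz(m,*C[i],z).round(3))
E
```

```text
top green [357.3 195.6] [352 191  11  10  40] [ 0.555 -0.293  0.036]
top green [414.4 222.6] [409 217  12  12  69] [ 0.439 -0.52   0.036]
top green [450.4 231.2] [445 226  12  12  69] [ 0.4   -0.665  0.036]
top green [340.5 266.9] [335 262  12  11  48] [ 0.27  -0.215  0.036]
top orange [281.5 334.9] [278 332   9   6  22] [0.013 0.027 0.036]
top black [454.2 164.6] [447 158  16  15 179] [ 0.641 -0.636  0.197]
top black [432.8 172.8] [432 163   4  20  31] [ 0.613 -0.555  0.197]
top black [294.7 181.1] [284 178  22   7  69] [ 0.596 -0.044  0.197]
top black [438.2 190.7] [433 188  11   7  27] [ 0.546 -0.571  0.197]
top black [414.4 222.7] [412 221   5   5  19] [ 0.431 -0.477  0.197]
top black [450.7 231.1] [448 229   6   6  25] [ 0.396 -0.608  0.197]
top black [296.4 323.2] [275 312  43  25 298] [ 0.086 -0.037  0.197]
top black [272.1 328.9] [269 324   7  11  33] [0.069 0.049 0.197]
top black [263.3 339.4] [260 336   8   9  39] [0.034 0.081 0.197]
top black [272.5 340.4] [268 339  12   6  24] [0.03  0.049 0.197]
top black [283.7 363.6] [281 361   6   6  29] [-0.051  0.011  0.197]
top black [276.9 378.2] [264 369  30  17 223] [-0.1    0.036  0.197]
side green [355.5 247.2] [350 243  12   9  51] [ 0.555 -0.294  0.036]
side green [277.2 270.1] [271 265  13  11  74] [ 0.269 -0.213  0.036]
side green [370.6 312.8] [364 306  15  14  96] [ 0.439 -0.519  0.036]
side green [392.  358.3] [384 351  16  16 113] [ 0.4   -0.666  0.036]
side orange [278.9 151.4] [275 149   9   5  24] [0.587 0.308 0.036]
side black [326.6 173.8] [319 168  16  13  75] [ 0.591 -0.055  0.197]
side black [192.7 234.3] [174 199  32  69 639] [ 0.074 -0.03   0.197]
side black [355.5 246.3] [353 245   6   4  18] [ 0.481 -0.367  0.197]
side black [277.  269.7] [275 268   5   4  18] [ 0.233 -0.298  0.197]
side black [459.2 303. ] [450 293  20  20 302] [ 0.606 -0.684  0.197]
side black [424.3 320.6] [420 316   9  11  61] [ 0.487 -0.665  0.197]
```

View pics/topc.png

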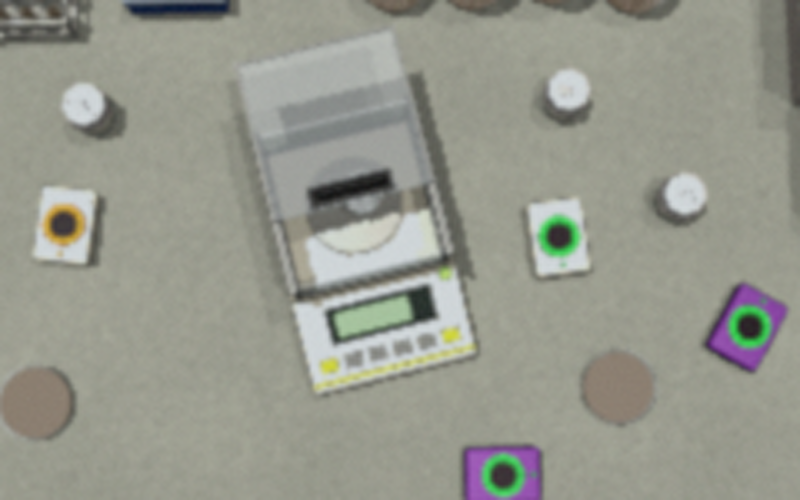

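View pics/sidec.png

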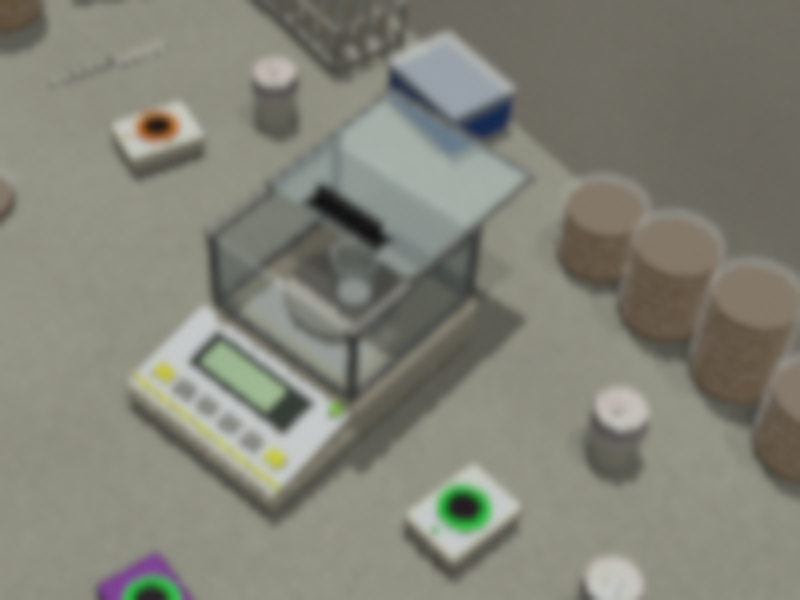

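The crop confirms it: the white box with the green ring at (357,196) is the tare sensor, at about (0.555, -0.293), and both views agree. Next I measure the balance yaw and handle pose using depth.

```bash
python3 - <<'E'
import pickle,cv2,numpy as np
from h import *
from scipy.spatial.transform import Rotation as Ro
D=pickle.load(open("d0.pkl","rb"))
for n,(x0,x1,y0,y1) in {"top":(280,310,174,190),"side":(315,340,163,185)}.items():
    p,d,m=D[n]
    k=p.max(2)<60; P=[]
    for v in range(y0,y1):
        for u in range(x0,x1):
            if k[v,u]:
                c,r=ray(m,u,v); P.append([u,v,*(c+r*d[v,u])])
    P=np.array(P); g=P[(P[:,4]>.17)&(P[:,4]<.215)]
    print(n,len(P),len(g),g[:,2:].min(0).round(3),g[:,2:].max(0).round(3),np.median(g[:,2:],0).round(4))
    t=g[g[:,4]>.19]
    if len(t)>5:
        c=t[:,2:4].mean(0);w,V=np.linalg.eigh(np.cov(t[:,2:4].T));print(' top pts',len(t),c.round(4),np.degrees(np.arctan2(V[1,1],V[0,1])),np.sqrt(12*w))
# balance front/edges from top crop (scale 800/240)
m=D["top"][2]; f=240/800
def q(a,b,z): return onz(m,190+a*f,125+b*f,z)
fl,fr=q(318,392,.04),q(476,352,.04)
bl,br=q(298,298,.17),q(452,262,.17)
ll,lr=q(240,70,.175),q(390,32,.175)
for a,b in((fl,fr),(bl,br),(ll,lr)):
    e=a-b; print(a[:2].round(3),b[:2].round(3),np.linalg.norm(e).round(3),'y-axis deg',np.degrees(np.arctan2(e[1],e[0])).round(1))
print(Ro.from_quat([0.699,-0.108,0.108,-0.698]).as_matrix().round(3))
# flasks/dishes tops for clearance
E
```

```text
top 101 99 [ 0.585 -0.086  0.173] [ 0.611 -0.004  0.204] [ 0.5976 -0.045   0.1916]
 top pts 57 [ 0.6    -0.0457] 102.39149320126339 [0.01012688 0.08152923]
side 96 96 [ 0.584 -0.083  0.173] [ 0.61  -0.006  0.202] [ 0.5963 -0.048   0.1883]
 top pts 44 [ 0.5963 -0.0472] 102.81537271898803 [0.00925432 0.08015932]
[0.374 0.003] [ 0.416 -0.188] 0.196 y-axis deg 102.5
[0.477 0.016] [ 0.513 -0.156] 0.176 y-axis deg 101.6
[0.735 0.075] [ 0.775 -0.095] 0.174 y-axis deg 103.1
[[ 0.953 -0.     0.302]
 [-0.302 -0.001  0.953]
 [ 0.    -1.    -0.001]]
```

```bash
python3 -m creep '{"slide":[[5,-7,15],[20,-27,35],[40,-54,55],[60,-81,70],[80,-108,72],[100,-136,72],[121,-164,72],[142,-192,72],[163,-220,72],[184,-249,72],[205,-277,72],[225,-305,72]],"spin":[1,2,3,5,6,8,9,10,11,12,14,15],"gripper":[0,0,0,0,0,0,0,0,0,0,0,0]}' 20
```

```text
clock: 1.1
eef_pos: [0.4069, 0.2654, 0.2901]
eef_rot: [-0.707, 0.015, -0.015, 0.707]
force: [0.6, 0.6, 0.1]
finger_gap: 0.002
```

```bash
python3 -m creep '{"slide":[[20,-27,0],[41,-55,0],[62,-84,0],[83,-112,0],[104,-140,0],[125,-168,0],[146,-196,0],[167,-225,0],[188,-253,0],[208,-281,0],[220,-297,0],[226,-306,0]],"spin":[1,2,3,5,6,8,9,10,11,12,14,15],"gripper":[0,0,0,0,0,0,0,0,0,0,0,0]}'
python3 - <<'E'
from rig import robot
import cv2,numpy as np,pickle
from h import *
s=robot.state();print(s['eef_pos'].round(4),s['eef_rot'].round(3),s['joint_positions'].round(2),s['force'].round(2))
D={}
for n in("top","side","wrist"):
    p,d=robot.snapshot(n);D[n]=(p,d,robot.camera_model(n))
    cv2.imwrite(f"pics/{n}1.png",p[:,:,::-1] if n=="wrist" else cv2.resize(p[120:270,240:440,::-1],None,fx=4,fy=4,interpolation=cv2.INTER_CUBIC))
pickle.dump((D,s),open("d1.pkl","wb"))
E
```

```text
clock: 2.1
eef_pos: [0.6331, -0.0416, 0.2888]
eef_rot: [-0.703, -0.076, 0.077, 0.703]
force: [0.1, -0.3, -0.3]
finger_gap: -0.001
[ 0.6331 -0.0416  0.2888] [-0.703 -0.076  0.077  0.703] [-0.27  0.25  0.39  1.71 -0.   -0.49] [ 0.11 -0.3  -0.26]
```

View pics/side1.png

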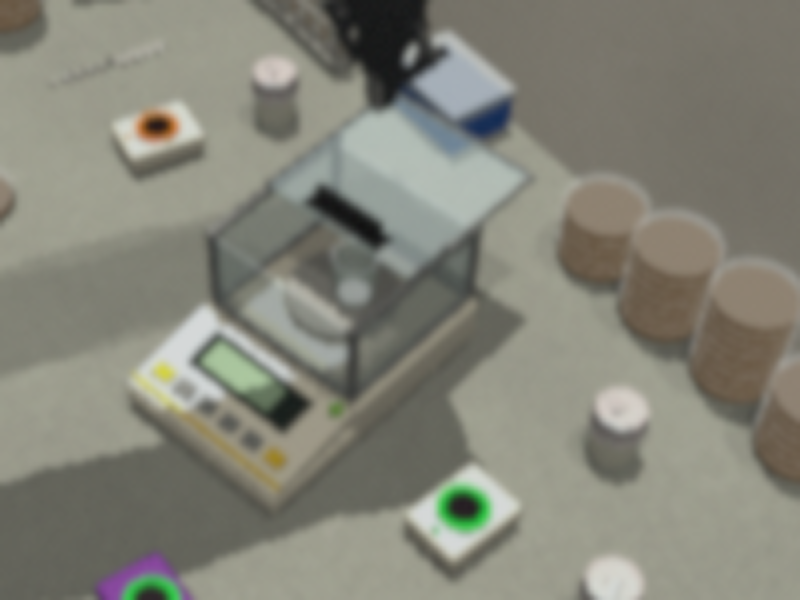

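View pics/wrist1.png

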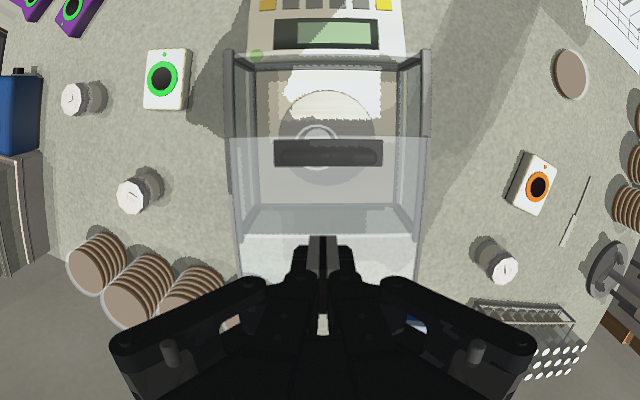

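The side view shows the shut fingers hovering above the glass behind the handle. The wrist view shows them at (323,240), square to the bar at (275–383,153). Next I check the real fingertip height and the bar position from wrist depth.

```bash
python3 - <<'E'
import pickle,numpy as np,cv2
from h import *
from scipy.spatial.transform import Rotation as Ro
D,s=pickle.load(open("d1.pkl","rb"))
p,d,m=D["wrist"]
f=200/np.tan(np.radians(m['fov_y'])/2);M=np.array(m['mount']);print(m['fov_y'],M.round(3))
R=Ro.from_quat(s['eef_rot']).as_matrix()
v,u=np.mgrid[:400,:640];dx=u-m['cx'];dy=v-m['cy'];r=np.hypot(dx,dy)+1e-9;th=r/f
ok=(d>0)&(th<1.4)
dirs=np.stack([np.tan(th)*dx/r,np.tan(th)*dy/r,np.ones_like(r)],-1)
P=(dirs*d[...,None])@M[:3,:3].T+M[:3,3]   # tool
W=P@R.T+s['eef_pos']
for uu,vv in((315,238),(331,238),(315,245),(331,245),(318,270),(300,250),(345,250)):print((uu,vv),'tool',P[vv,uu].round(4),'world',W[vv,uu].round(4))
k=(p.max(2)<70)&(v>135)&(v<172)&(u>268)&(u<390)&(W[...,2]>.17)&(W[...,2]<.21)
g=W[k];print(len(g),g.min(0).round(3),g.max(0).round(3))
t=g[g[:,2]>.192][:,:2];w,V=np.linalg.eigh(np.cov(t.T));print(t.mean(0).round(4),np.degrees(np.arctan2(V[1,1],V[0,1])),np.sqrt(12*w))
b=np.array([np.cos(np.radians(12.6)),np.sin(np.radians(12.6))]);n=np.array([-b[1],b[0]])
e=s['eef_pos'][:2]-t.mean(0);print('tcp from bar along b,n',e@b,e@n, 'tcp tool z angle',np.degrees(np.arctan2(R[1,2],R[0,2])))
# tool finger region extents
F=(P[...,1]>-.03)&(P[...,1]<.03)&(np.abs(P[...,0])<.05)&(np.abs(P[...,2])<.06)&ok
q=P[F];print(len(q),q.min(0).round(3),q.max(0).round(3))
for y in(-.02,-.01,0,.01,.015): 
  a=q[np.abs(q[:,1]-y)<.003]; print(y,len(a),a.min(0).round(3) if len(a) else '',a.max(0).round(3) if len(a) else '')
gr=cv2.inRange(cv2.cvtColor(p,cv2.COLOR_RGB2HSV),(50,150,80),(75,255,255))
gr[:40]=0;gr[110:]=0;gr[:,:130]=0;gr[:,200:]=0
print('tare',W[gr>0].mean(0).round(4))
E
```

```text
65.70646984690485 [[-0.001  0.96   0.278 -0.071]
 [-0.001 -0.278  0.96  -0.156]
 [ 1.     0.001  0.001 -0.   ]
 [ 0.     0.     0.     1.   ]]
(315, 238) tool [-0.0105 -0.0196 -0.0036] world [ 0.6236 -0.0474  0.3084]
(331, 238) tool [-0.0103 -0.0189  0.0041] world [ 0.6223 -0.0398  0.3078]
(315, 245) tool [-0.0106 -0.0276 -0.0034] world [ 0.6236 -0.0473  0.3164]
(331, 245) tool [-0.011  -0.0285  0.0038] world [ 0.6216 -0.0403  0.3173]
(318, 270) tool [-0.0102 -0.0499 -0.0018] world [ 0.6237 -0.0456  0.3387]
(300, 250) tool [-0.0069 -0.0254 -0.0105] world [ 0.6287 -0.0534  0.3142]
(345, 250) tool [-0.0065 -0.0245  0.0106] world [ 0.6245 -0.0327  0.3133]
891 [ 0.593 -0.092  0.175] [ 0.62  -0.018  0.199]
[ 0.6063 -0.0655] 98.07998140410034 [0.0122947  0.04033655]
tcp from bar along b,n 0.031413377224277346 0.0174105220668575 tcp tool z angle 102.39828491170309
530 [-0.012 -0.03  -0.013] [-0.006 -0.017  0.014]
-0.02 170 [-0.012 -0.023 -0.013] [-0.006 -0.018  0.012]
-0.01 0  
0 0  
0.01 0  
0.015 0  
tare [ 0.5582 -0.288   0.0401]
```

```bash
python3 - <<'E'
import pickle,numpy as np,cv2
from h import *
D,s=pickle.load(open("d1.pkl","rb"))
p=D["wrist"][0];cv2.imwrite("pics/w1c.png",cv2.resize(p[120:270,230:430,::-1],None,fx=4,fy=4,interpolation=cv2.INTER_CUBIC))
for n,(x,y) in {"side":(310,105),"top":(255,140)}.items():
    p,d,m=D[n];cv2.imwrite(f"pics/{n}1c.png",cv2.resize(p[y:y+75,x:x+100,::-1],None,fx=8,fy=8,interpolation=cv2.INTER_CUBIC))
m=D["side"][2]
R=s['eef_pos']
for dz in(.017,0,-.017):
    X=R-[0,0,dz];print('side crop',(proj(m,X)-[310,105])*8,'top crop',(proj(D["top"][2],X)-[255,140])*8)
E
```

```text
side crop [194.82205357 380.95300424] top crop [304.650806  217.4040138]
side crop [196.12872122 353.0232583 ] top crop [303.44237808 209.84971864]
side crop [197.46033245 324.56034866] top crop [302.2043242  202.11022151]
```

View pics/side1c.png

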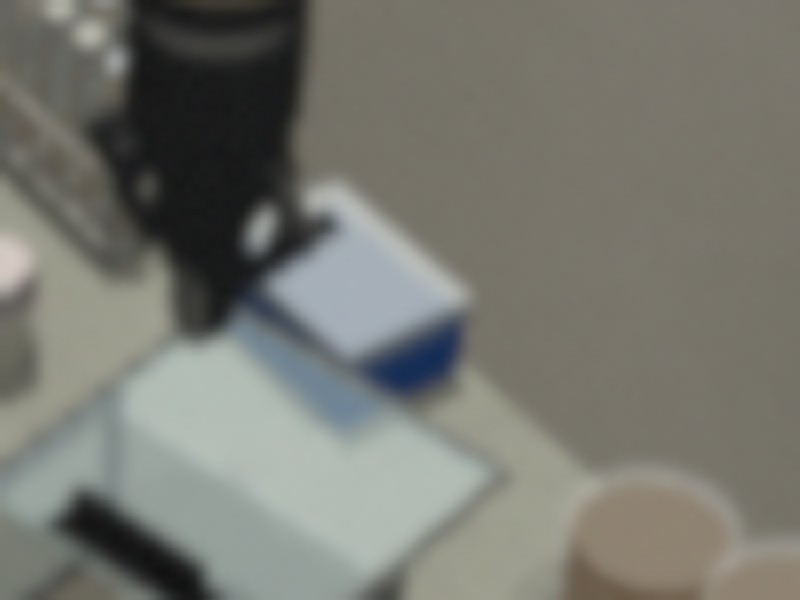

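View pics/w1c.png

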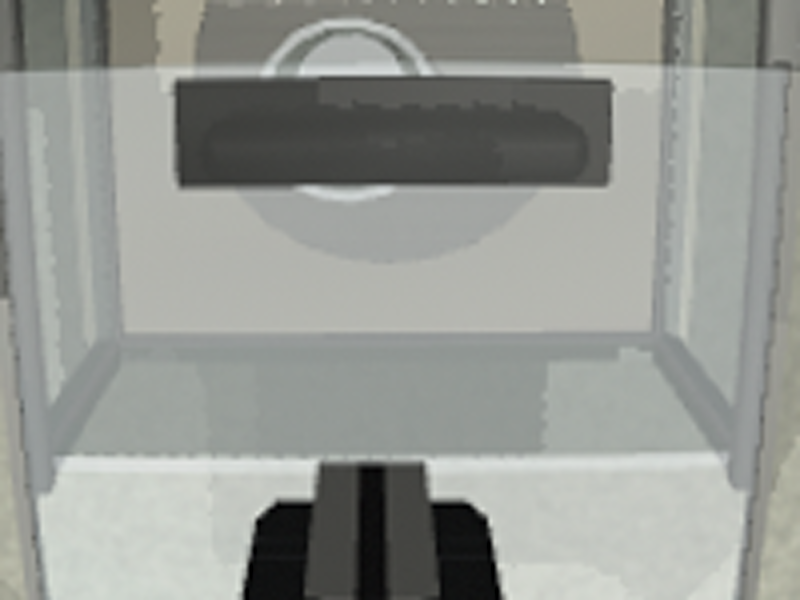

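The side and wrist views both show the fingertips ending higher than robot.tcp_to_tips implies, but the glass lies behind them in both. I check this against the start picture, where the background is plain.

```bash
python3 - <<'E'
import pickle,numpy as np,cv2
from h import *
D=pickle.load(open("d0.pkl","rb"))
p,d,m=D["side"]
X=np.array([.181,.572,.217])
o=[115,75]
cv2.imwrite("pics/s0c.png",cv2.resize(p[75:150,115:215,::-1],None,fx=8,fy=8,interpolation=cv2.INTER_CUBIC))
for dz in(.03,.017,0,-.02,-.04): print(dz,(proj(m,X-[0,0,dz])-o)*8)
E
```

```text
0.03 [370.83096255 416.58546653]
0.017 [363.12176234 397.03999449]
0 [352.89536032 371.11255073]
-0.02 [340.64860129 340.06280761]
-0.04 [328.1621519  308.40536706]
```

View pics/s0c.png

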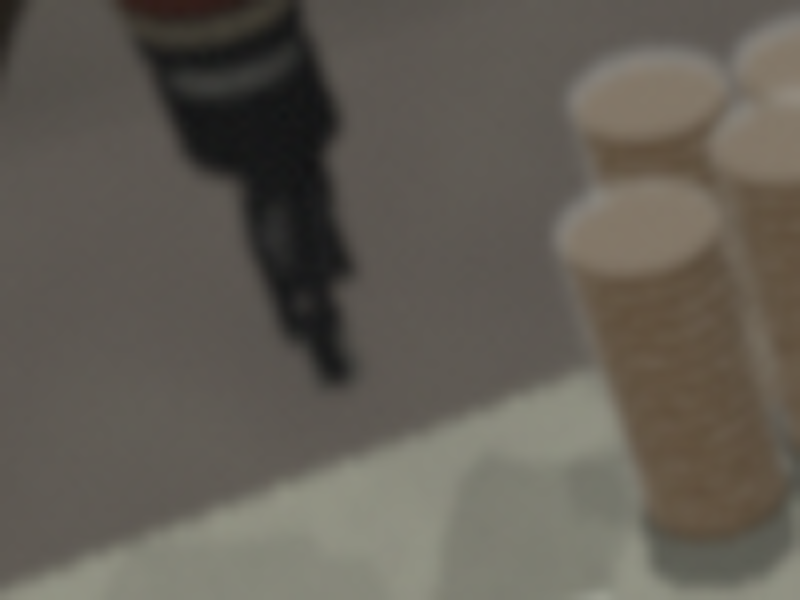

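View pics/top1c.png

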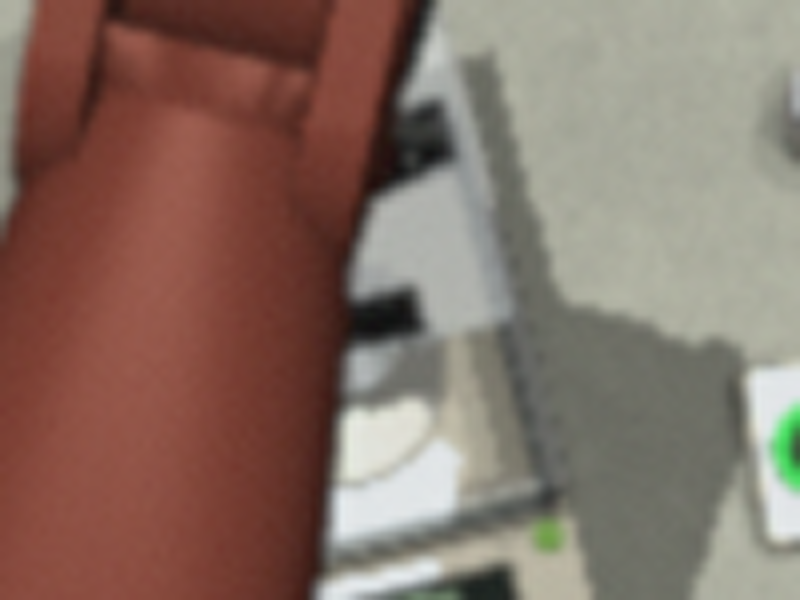

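```bash
python3 -m creep '{"slide":[[0,0,-15],[0,0,-30],[0,0,-42],[0,0,-50],[0,0,-50]],"spin":[0,0,0,0,0],"gripper":[0,0,0,0,0]}'
cat > look.py <<'E'
import sys
from rig import robot
import cv2,numpy as np,pickle
from h import *
from scipy.spatial.transform import Rotation as Ro
k=sys.argv[1]
s=robot.state();print(s['clock'],s['eef_pos'].round(4),s['joint_positions'].round(2),s['force'].round(2))
D={}
for n in sys.argv[2:]:
    p,d=robot.snapshot(n);m=robot.camera_model(n);D[n]=(p,d,m)
    if n=="wrist": cv2.imwrite(f"pics/wrist{k}.png",p[:,:,::-1])
    else: cv2.imwrite(f"pics/{n}{k}.png",cv2.resize(p[120:270,240:440,::-1],None,fx=4,fy=4,interpolation=cv2.INTER_CUBIC))
    if n!="wrist": print(n,'tip pred crop',((proj(m,s['eef_pos']-[0,0,.017])-[240,120])*4).round(0))
pickle.dump((D,s),open(f"d{k}.pkl","wb"))
E
python3 look.py 2 side wrist
```

```text
clock: 2.67
eef_pos: [0.631, -0.0377, 0.2386]
eef_rot: [-0.703, -0.076, 0.078, 0.703]
force: [-0.4, -0.2, -1.0]
finger_gap: 0.002
2.6667 [ 0.631  -0.0377  0.2386] [-0.27  0.21  0.26  1.61  0.   -0.48] [-0.35 -0.2  -0.97]
side tip pred crop [371. 169.]
```

View pics/side2.png

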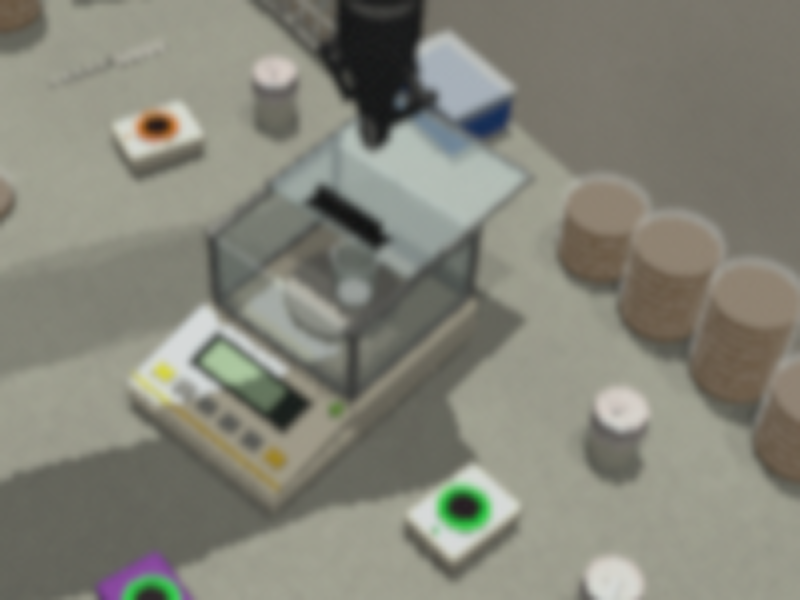

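View pics/wrist2.png

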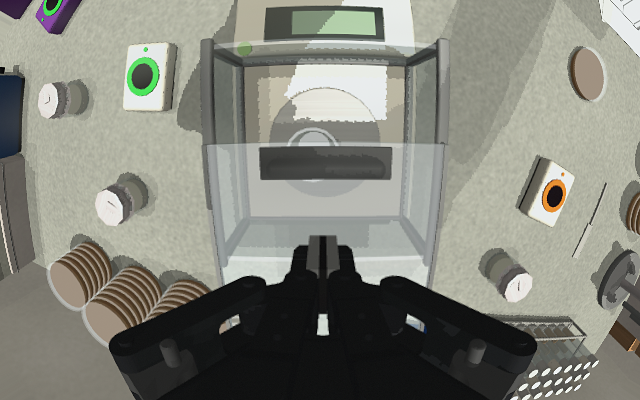

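```bash
python3 - <<'E'
import pickle,numpy as np
from h import *
D,s=pickle.load(open("d2.pkl","rb"))
p,d,m=D["side"]
print(s['eef_pos'])
for v in range(146,166):
    o=[]
    for u in(331,332,333,334,335):
        c,r=ray(m,u,v);X=c+r*d[v,u];o.append(f"{p[v,u].max():3d} {X[0]:.3f} {X[1]:.3f} {X[2]:.3f}")
    print(v,' | '.join(o))
D,s=pickle.load(open("d0.pkl","rb")) if 0 else (pickle.load(open("d0.pkl","rb")),0)
p,d,m=D["side"];print('start')
for v in range(112,126):
    o=[]
    for u in(154,155,156,157,158,159):
        c,r=ray(m,u,v);X=c+r*d[v,u];o.append(f"{p[v,u].max():3d} {X[0]:.3f} {X[1]:.3f} {X[2]:.3f}")
    print(v,' | '.join(o))
E
```

```text
[ 0.63104452 -0.03773933  0.23863289]
146  26 0.618 -0.040 0.310 |  26 0.615 -0.049 0.318 |  26 0.618 -0.051 0.318 |  26 0.619 -0.057 0.322 |  24 0.623 -0.057 0.320
147  28 0.621 -0.036 0.301 |  25 0.623 -0.040 0.303 |  26 0.622 -0.047 0.309 |  24 0.620 -0.055 0.316 |  26 0.623 -0.057 0.315
148  36 0.619 -0.040 0.300 |  32 0.618 -0.046 0.305 |  27 0.622 -0.047 0.304 |  26 0.622 -0.053 0.308 |  23 0.625 -0.054 0.308
149  49 0.620 -0.038 0.294 |  40 0.619 -0.045 0.299 |  33 0.620 -0.049 0.302 |  26 0.624 -0.050 0.301 |  24 0.627 -0.053 0.301
150  56 0.619 -0.039 0.290 |  51 0.619 -0.046 0.295 |  40 0.619 -0.051 0.299 |  30 0.622 -0.053 0.299 |  26 0.627 -0.053 0.296
151  60 0.618 -0.041 0.287 |  59 0.620 -0.044 0.289 |  50 0.622 -0.048 0.290 |  34 0.623 -0.053 0.293 |  28 0.627 -0.053 0.291
152  61 0.620 -0.038 0.279 |  61 0.619 -0.046 0.286 |  55 0.623 -0.047 0.284 |  39 0.626 -0.048 0.284 |  31 0.624 -0.056 0.291
153  63 0.619 -0.040 0.276 |  62 0.620 -0.045 0.280 |  57 0.622 -0.047 0.280 |  41 0.625 -0.050 0.280 |  33 0.630 -0.050 0.278
154  72 0.621 -0.038 0.269 |  63 0.620 -0.044 
[... 2834 characters left out ...]
6 0.265 |  33 0.164 0.523 0.259 |  36 0.167 0.517 0.261 |  52 0.171 0.519 0.258 |  71 0.175 0.524 0.252
122  72 0.156 0.528 0.254 |  57 0.159 0.518 0.259 |  48 0.162 0.516 0.259 |  50 0.166 0.517 0.257 |  62 0.169 0.515 0.256 |  76 0.174 0.526 0.247
123  81 0.223 1.146 -0.187 |  72 0.157 0.519 0.254 |  70 0.161 0.516 0.254 |  71 0.165 0.527 0.245 |  77 0.169 0.524 0.246 |  85 0.172 0.521 0.246
124  87 0.221 1.148 -0.194 |  85 0.226 1.144 -0.194 |  85 0.231 1.148 -0.199 |  86 0.237 1.155 -0.206 |  87 0.242 1.150 -0.205 |  90 0.248 1.156 -0.212
125  92 0.220 1.158 -0.208 |  91 0.223 1.142 -0.199 |  91 0.229 1.145 -0.203 |  91 0.235 1.155 -0.213 |  92 0.239 1.146 -0.208 |  92 0.245 1.149 -0.214
```

Depth from both cameras puts the visible shut fingertips about 15 mm behind the TCP, where the spec says 17 mm ahead. I can't tell yet which is true. I'll probe safely: descend to the spec-based height (tips 7 mm above the glass) and advance. If the spec is right the fingers meet the bar; if not, they pass above it.

```bash
python3 -m creep '{"slide":[[0,0,-8],[0,0,-16],[0,0,-24],[0,0,-31],[0,0,-36],[0,0,-39],[0,0,-39]],"spin":[0,0,0,0,0,0,0],"gripper":[0,0,0,0,0,0,0]}'
python3 look.py 3 side wrist
```

```text
clock: 3.35
eef_pos: [0.6318, -0.0389, 0.2003]
eef_rot: [-0.703, -0.076, 0.077, 0.703]
force: [-0.8, -0.2, -0.3]
finger_gap: 0.001
3.35 [ 0.6318 -0.0389  0.2003] [-0.27  0.2   0.17  1.54  0.   -0.48] [-0.77 -0.2  -0.28]
side tip pred crop [371. 198.]
```

View pics/side3.png

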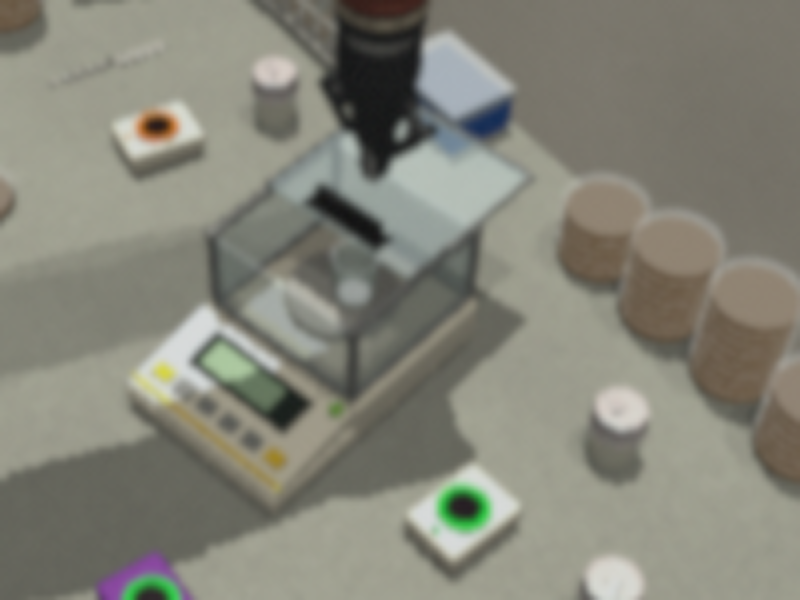

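View pics/wrist3.png

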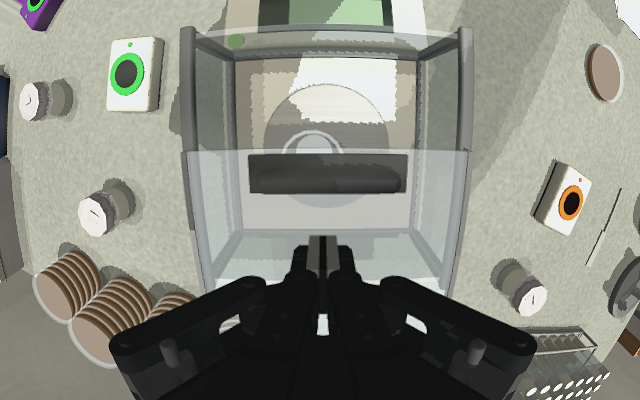

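```bash
python3 -m creep '{"slide":[[-4,-1,0],[-9,-2,0],[-13,-3,0],[-18,-4,0],[-22,-5,0],[-26,-6,0],[-26,-6,0]],"spin":[0,0,0,0,0,0,0],"gripper":[0,0,0,0,0,0,0]}'
python3 look.py 4 side wrist
```

```text
clock: 4.03
eef_pos: [0.6056, -0.0452, 0.2016]
eef_rot: [0.703, 0.076, -0.076, -0.703]
force: [0.9, -0.1, -0.1]
finger_gap: -0.001
4.0333 [ 0.6056 -0.0452  0.2016] [-0.29  0.12  0.09  1.53  0.   -0.51] [ 0.89 -0.08 -0.07]
side tip pred crop [353. 212.]
```

View pics/side4.png

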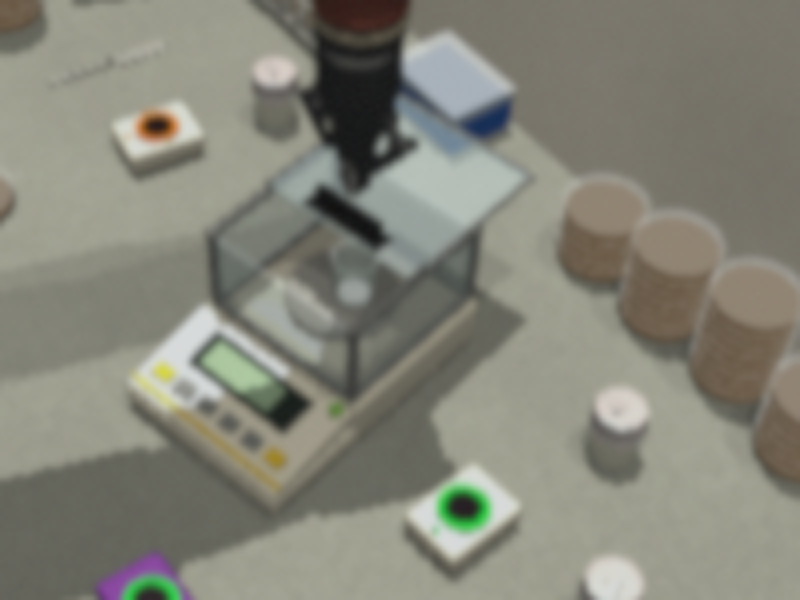

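View pics/wrist4.png

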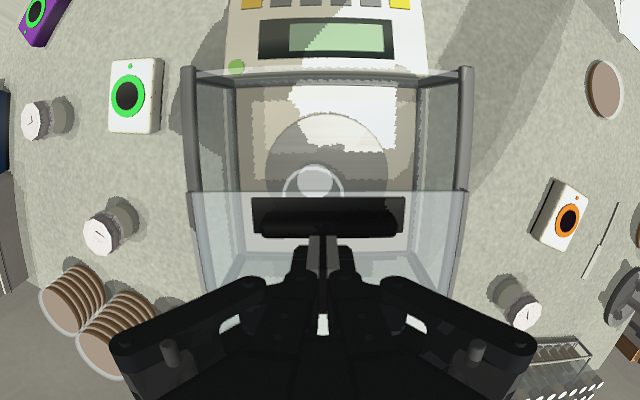

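There was no contact and the lid didn't move: the bar is still at the same pixels in the side view, about (350,215). So the fingertips really are about 16 mm behind the reported TCP. I back off, go lower and check again.

```bash
python3 -m creep '{"slide":[[9,2,0],[18,4,0],[26,6,0],[26,6,0],[26,6,-8],[26,6,-16],[26,6,-23],[26,6,-28],[26,6,-31],[26,6,-31]],"spin":[0,0,0,0,0,0,0,0,0,0],"gripper":[0,0,0,0,0,0,0,0,0,0]}'
python3 look.py 5 side wrist; python3 - <<'E'
import pickle,numpy as np
from h import *
D,s=pickle.load(open("d5.pkl","rb"))
p,d,m=D["side"]
for v in range(160,180):
    o=[]
    for u in(331,332,333,334):
        c,r=ray(m,u,v);X=c+r*d[v,u];o.append(f"{p[v,u].max():3d} {X[0]:.3f} {X[1]:.3f} {X[2]:.3f}")
    print(v,' | '.join(o))
E
```

```text
clock: 4.97
eef_pos: [0.6315, -0.0389, 0.1692]
eef_rot: [-0.703, -0.076, 0.077, 0.703]
force: [-0.1, -0.6, 0.4]
finger_gap: -0.001
4.9667 [ 0.6315 -0.0389  0.1692] [-0.27  0.2   0.12  1.49  0.   -0.48] [-0.13 -0.6   0.39]
side tip pred crop [370. 221.]
160  26 0.621 -0.039 0.239 |  27 0.617 -0.050 0.250 |  26 0.617 -0.057 0.256 |  27 0.621 -0.058 0.254
161  31 0.621 -0.040 0.235 |  26 0.621 -0.045 0.239 |  26 0.620 -0.053 0.246 |  24 0.618 -0.061 0.253
162  38 0.621 -0.039 0.229 |  29 0.620 -0.047 0.236 |  28 0.621 -0.052 0.239 |  26 0.624 -0.054 0.240
163  48 0.624 -0.036 0.220 |  36 0.619 -0.048 0.232 |  28 0.621 -0.052 0.235 |  26 0.625 -0.052 0.232
164  54 0.620 -0.042 0.222 |  45 0.621 -0.046 0.224 |  37 0.620 -0.053 0.231 |  28 0.623 -0.056 0.232
165  59 0.620 -0.042 0.216 |  56 0.620 -0.048 0.222 |  46 0.621 -0.052 0.224 |  34 0.625 -0.054 0.223
166  62 0.623 -0.038 0.207 |  59 0.625 -0.042 0.209 |  51 0.625 -0.047 0.213 |  37 0.626 -0.052 0.216
167  63 0.621 -0.041 0.205 |  59 0.620 -0.048 0.211 |  51 0.626 -0.046 0.206 |  39 0.626 -0.053 0.212
168  68 0.618 -0.045 0.204 |  6
[... 492 characters left out ...]
 -0.059 0.195 | 112 0.625 -0.043 0.172 | 133 0.626 -0.049 0.176 | 149 0.629 -0.050 0.175
174  53 0.605 -0.064 0.196 |  75 0.607 -0.067 0.197 | 102 0.610 -0.069 0.198 | 127 0.625 -0.057 0.178
175  31 0.601 -0.068 0.197 |  43 0.604 -0.071 0.197 |  65 0.607 -0.073 0.197 |  92 0.609 -0.076 0.198
176  23 0.600 -0.070 0.193 |  25 0.604 -0.071 0.192 |  38 0.603 -0.079 0.200 |  62 0.605 -0.082 0.200
177  20 0.604 -0.066 0.182 |  20 0.601 -0.075 0.191 |  26 0.600 -0.082 0.198 |  46 0.607 -0.080 0.192
178  26 0.601 -0.070 0.182 |  21 0.603 -0.073 0.183 |  20 0.603 -0.079 0.188 |  35 0.606 -0.082 0.189
179  42 0.600 -0.072 0.179 |  30 0.603 -0.073 0.178 |  24 0.606 -0.076 0.179 |  30 0.607 -0.080 0.182
```

View pics/side5.png

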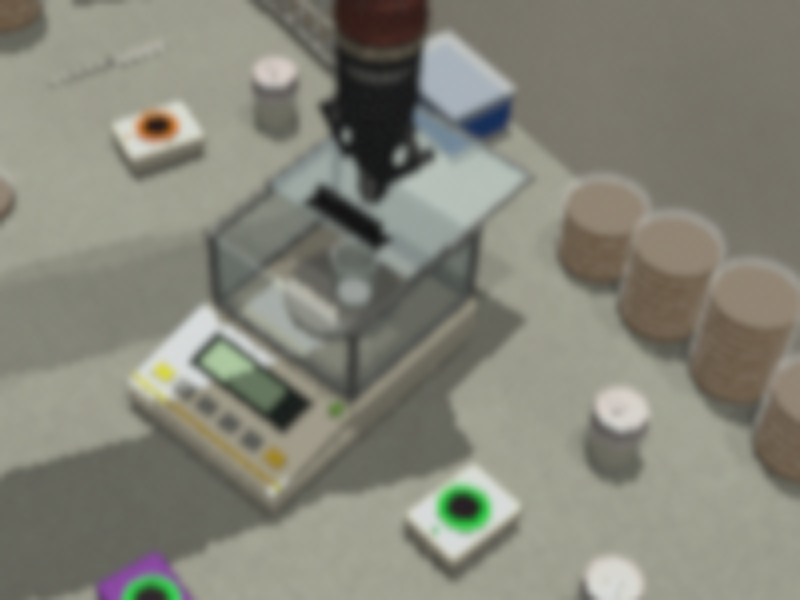

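View pics/wrist5.png

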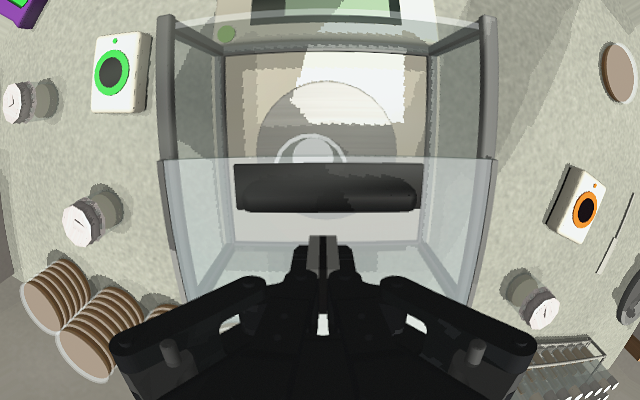

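```bash
python3 -m creep '{"slide":[[0,0,-4],[-4,-1,-4],[-9,-2,-4],[-12,-3,-4],[-14,-3,-4],[-17,-4,-4],[-20,-4,-4],[-23,-5,-4],[-27,-6,-4],[-31,-7,-4],[-35,-8,-4],[-39,-9,-4]],"spin":[0,0,0,0,0,0,0,0,0,0,0,0],"gripper":[0,0,0,0,0,0,0,0,0,0,0,0]}'
python3 look.py 6 wrist
```

```text
clock: 6.07
eef_pos: [0.5928, -0.048, 0.1663]
eef_rot: [-0.703, -0.077, 0.077, 0.703]
force: [1.0, 0.3, 1.0]
finger_gap: -0.002
6.0667 [ 0.5928 -0.048   0.1663] [-0.3   0.08 -0.02  1.47  0.   -0.52] [0.96 0.28 1.  ]
```

View pics/wrist6.png

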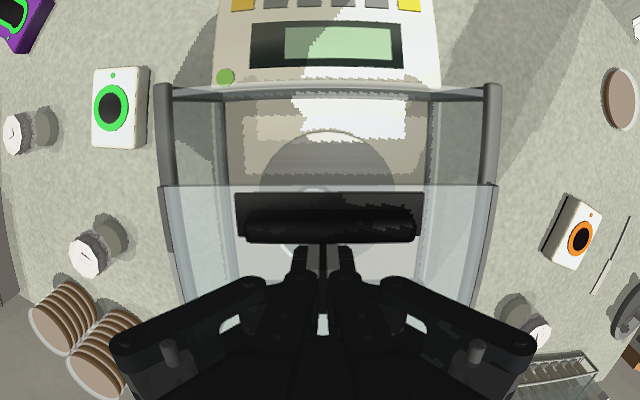

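The bar now rests against the fingers (rows 192–242) and the lid is sliding with about 1 N. I keep pushing slowly.

```bash
python3 -m creep '{"slide":[[-5,-1,0],[-10,-2,0],[-15,-3,0],[-20,-4,0],[-24,-5,0],[-29,-6,0],[-34,-8,0],[-39,-9,0],[-44,-10,0],[-49,-11,0],[-53,-12,0],[-57,-13,0]],"spin":[0,0,0,0,0,0,0,0,0,0,0,0],"gripper":[0,0,0,0,0,0,0,0,0,0,0,0]}'
python3 look.py 7 wrist side
```

```text
clock: 7.12
eef_pos: [0.5389, -0.0603, 0.1666]
eef_rot: [-0.702, -0.079, 0.074, 0.704]
force: [36.6, 9.9, -15.2]
finger_gap: -0.001
7.1167 [ 0.5389 -0.0603  0.1666] [-0.36 -0.09 -0.19  1.46  0.   -0.57] [ 36.61   9.86 -15.16]
side tip pred crop [304. 277.]
```

View pics/wrist7.png

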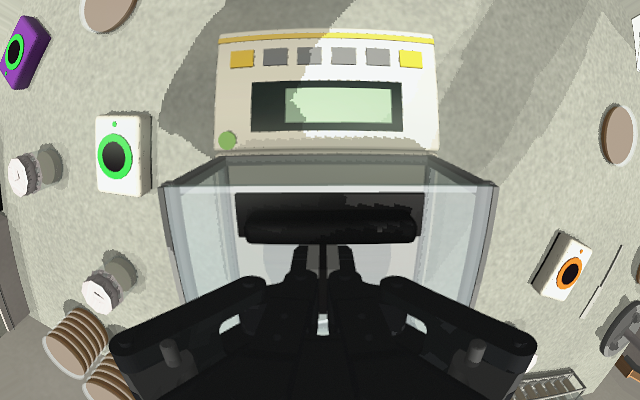

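View pics/side7.png

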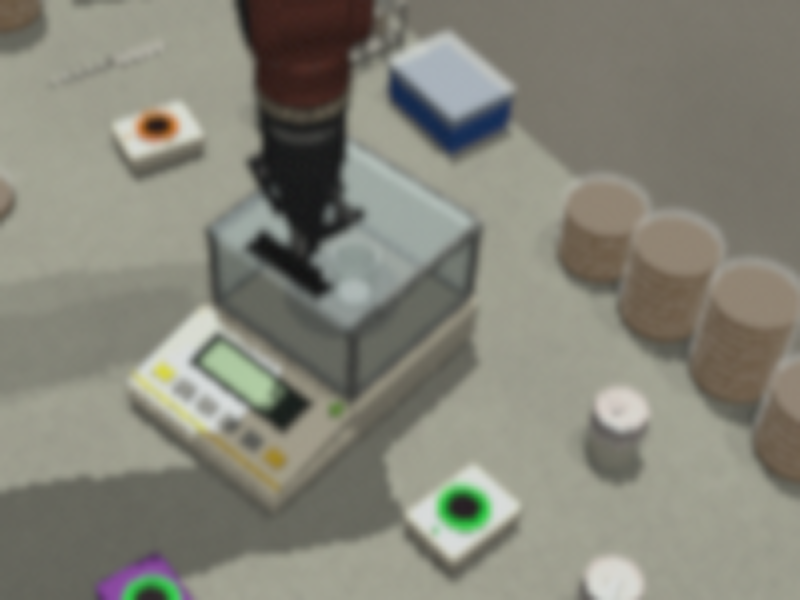

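The force rose to 37 N, so the lid has met something, most likely the end stop. I ease off at once and measure whether it is shut.

```bash
python3 -m creep '{"slide":[[6,1,0],[14,3,0],[22,5,0],[30,7,0],[30,7,0]],"spin":[0,0,0,0,0],"gripper":[0,0,0,0,0]}'
python3 look.py 8 wrist side; python3 - <<'E'
import pickle,numpy as np,cv2
from h import *
D,s=pickle.load(open("d8.pkl","rb"))
p,d,m=D["wrist"];cv2.imwrite("pics/w8c.png",cv2.resize(p[120:270,140:500,::-1],None,fx=2.2,fy=2.2,interpolation=cv2.INTER_CUBIC))
p,d,m=D["side"];cv2.imwrite("pics/s8c.png",cv2.resize(p[150:225,285:365,::-1],None,fx=8,fy=8,interpolation=cv2.INTER_CUBIC))
k=p.max(2)<60;P=[]
for v in range(170,200):
    for u in range(297,330):
        if k[v,u]:
            c,r=ray(m,u,v);P.append(c+r*d[v,u])
P=np.array(P);P=P[(P[:,2]>.19)&(P[:,2]<.205)];c=P.mean(0)
b=np.array([np.cos(np.radians(12.6)),np.sin(np.radians(12.6))])
print('bar',c.round(4),'moved',(np.array([.5975,-.0465])-c[:2])@b, len(P))
E
```

```text
clock: 7.63
eef_pos: [0.5673, -0.0537, 0.166]
eef_rot: [-0.703, -0.077, 0.077, 0.703]
force: [-0.9, 0.1, -0.5]
finger_gap: 0.002
7.6333 [ 0.5673 -0.0537  0.166 ] [-0.32  0.01 -0.1   1.47  0.   -0.54] [-0.89  0.14 -0.51]
side tip pred crop [324. 260.]
bar [ 0.5213 -0.0657  0.1952] moved 0.07858060737819257 46
```

View pics/w8c.png

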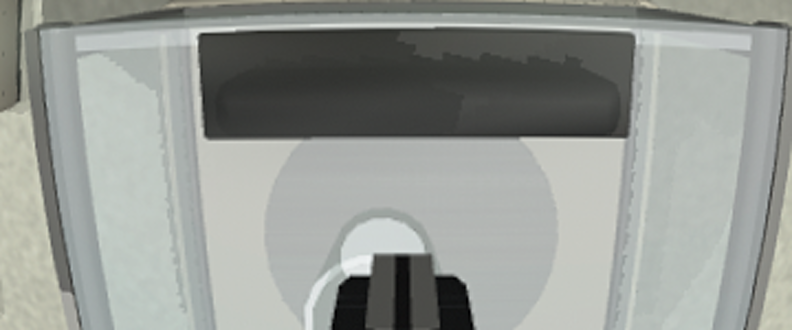

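View pics/s8c.png

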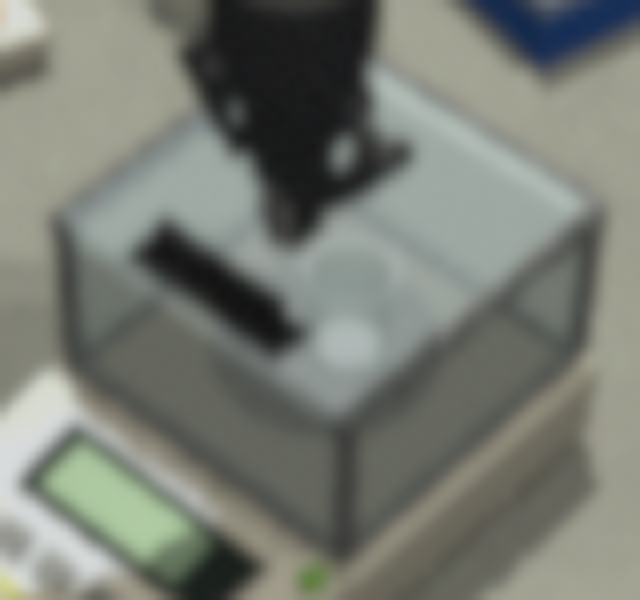

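```bash
python3 - <<'E'
import pickle,numpy as np,cv2
from h import *
D,s=pickle.load(open("d8.pkl","rb"))
D0=pickle.load(open("d0.pkl","rb"))
a=np.radians(12.6);b=np.array([np.cos(a),np.sin(a)]);n=np.array([-b[1],b[0]])
bar=np.array([.5213,-.0657])
def P(x,y,z): return np.array([*(bar+b*x+n*y),z])
for name,(p,d,m),(x0,y0,w,h),sc in(("s8l",D["side"],(285,150,80,75),8),("t0l",D0["top"],(255,130,80,115),5)):
    im=cv2.resize(p[y0:y0+h,x0:x0+w,::-1],None,fx=sc,fy=sc,interpolation=cv2.INTER_CUBIC)
    def poly(x,hw,z,col,x2):
        q=np.array([(proj(m,P(X,Y,z))-[x0,y0]+.5)*sc for X,Y in((x,-hw),(x,hw),(x2,hw),(x2,-hw))]).astype(int)
        cv2.polylines(im,[q],True,col,1)
    poly(-15,0.093,.175,(0,0,255),.171) if 0 else poly(-.015,.093,.175,(0,0,255),.171)  # lid from bar
    poly(-.010,.090,.172,(0,255,0),.166) # box if shut
    poly(-.010-.016,.090,.172,(255,0,0),.150) # box if 16 mm open
    cv2.imwrite(f"pics/{name}.png",im)
E
```

```text
(no output)
```

View pics/s8l.png

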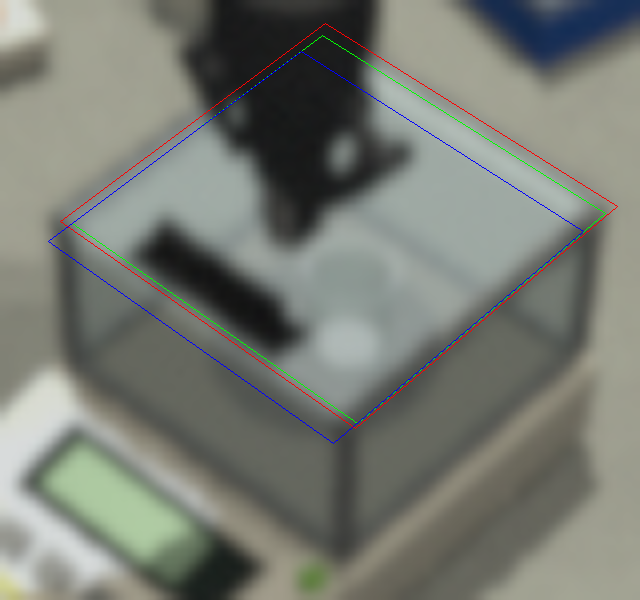

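View pics/t0l.png

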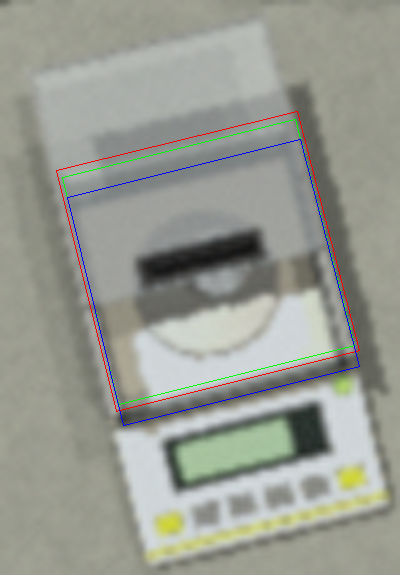

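```bash
python3 -m creep '{"slide":[[-6,-1,0],[-12,-3,0],[-18,-4,0],[-23,-5,0],[-26,-6,0],[-27,-6,0],[-28,-6.4,0],[-28.5,-6.5,0],[-29,-6.6,0],[-29,-6.6,0]],"spin":[0,0,0,0,0,0,0,0,0,0],"gripper":[0,0,0,0,0,0,0,0,0,0]}'
```

```text
clock: 8.57
eef_pos: [0.5391, -0.0602, 0.1667]
eef_rot: [-0.703, -0.078, 0.075, 0.703]
force: [10.4, 2.3, -4.5]
finger_gap: -0.003
```

The second, gentle contact stopped the fingers at the same place (x = 0.539) with 10 N. The lid is at its end stop, so it's shut. I retreat, lift and go high over the tare sensor.

```bash
python3 -m creep '{"slide":[[6,1,0],[14,3,0],[18,4,12],[18,4,35],[18,4,60],[18,4,85],[18,4,104],[18,-16,104],[18,-46,104],[18,-80,104],[18,-115,104],[18,-150,104]],"spin":[0,0,0,0,0,0,0,0,0,0,0,0],"gripper":[0,0,0,0,0,0,0,0,0,0,0,0]}'
python3 -m creep '{"slide":[[0,-30,0],[0,-58,0],[0,-75,0],[0,-83,0],[0,-83,0],[0,-83,0]],"spin":[0,0,0,0,0,0],"gripper":[0,0,0,0,0,0]}'
python3 look.py 9 wrist side top
```

```text
clock: 9.57
eef_pos: [0.5554, -0.212, 0.2703]
eef_rot: [-0.703, -0.077, 0.077, 0.703]
force: [0.2, 0.4, -0.7]
finger_gap: 0.001
clock: 10.07
eef_pos: [0.5554, -0.293, 0.2701]
eef_rot: [-0.703, -0.076, 0.077, 0.703]
force: [0.1, 0.4, -0.6]
finger_gap: -0.004
10.0667 [ 0.5554 -0.293   0.2701] [-0.69  0.21  0.31  1.67  0.   -0.91] [ 0.08  0.39 -0.62]
side tip pred crop [483. 360.]
top tip pred crop [500. 272.]
```

View pics/wrist9.png

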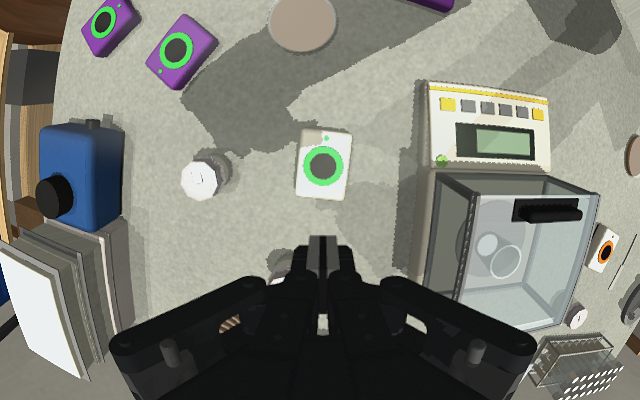

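View pics/side9.png

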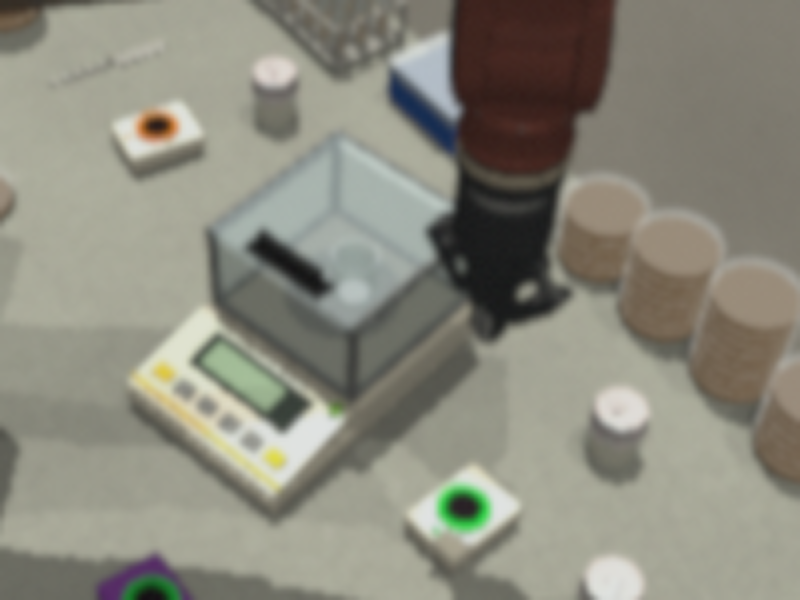

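View pics/top9.png

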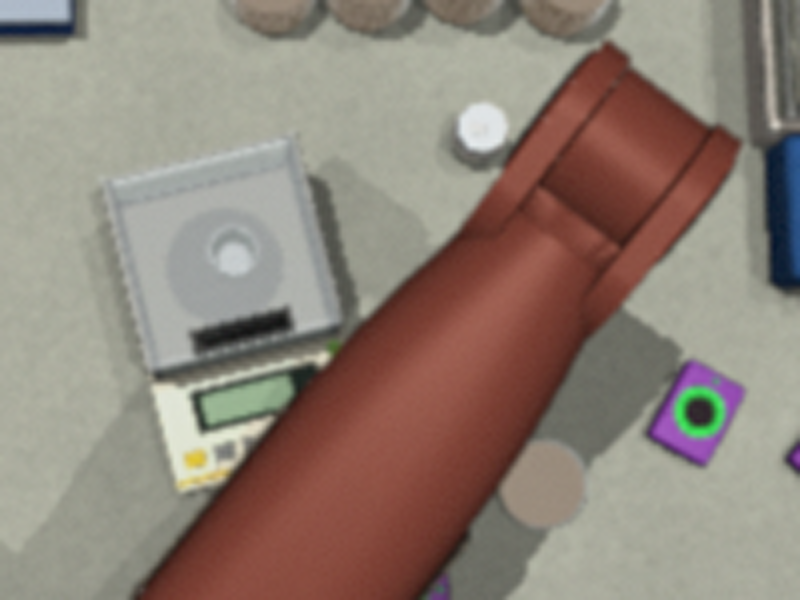

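The lid is shut in every view: its edge is flush with the box, and the beaker stands at about (232,250) in the top crop. Next I refine the window position from the wrist view.

```bash
cat > win.py <<'E'
import pickle,numpy as np,cv2,sys
from scipy.spatial.transform import Rotation as Ro
D,s=pickle.load(open(sys.argv[1],"rb"));p,d,m=D["wrist"]
f=200/np.tan(np.radians(m['fov_y'])/2);M=np.array(m['mount']);R=Ro.from_quat(s['eef_rot']).as_matrix()
g=cv2.inRange(cv2.cvtColor(p,cv2.COLOR_RGB2HSV),(50,120,60),(75,255,255))
for c in cv2.findContours(g,cv2.RETR_EXTERNAL,cv2.CHAIN_APPROX_NONE)[0]:
    if cv2.contourArea(c)<300:continue
    pts=c[:,0].astype(float);dx=pts[:,0]-m['cx'];dy=pts[:,1]-m['cy'];r=np.hypot(dx,dy);th=r/f
    q=np.stack([np.sin(th)*dx/r,np.sin(th)*dy/r,np.cos(th)],1)@M[:3,:3].T@R.T
    o=R@M[:3,3]+s['eef_pos']
    W=o+q*((.036-o[2])/q[:,2])[:,None]
    (x,y),rad=cv2.minEnclosingCircle(W[:,:2].astype(np.float32))
    print(pts.mean(0).round(),'ring centre',W[:,:2].mean(0).round(4),round(x,4),round(y,4),'radius',round(rad,4),'need',((np.array([x,y])-s['eef_pos'][:2])*1000).round(1))
E
python3 win.py d9.pkl
python3 - <<'E'
import pickle
from h import *
D=pickle.load(open("d0.pkl","rb"));m=D["top"][2]
for uv in((360.5,152),(395,183)):print(onz(m,*uv,.073).round(3))
E
```

```text
[323. 166.] ring centre [ 0.5563 -0.2919] 0.5567 -0.2918 radius 0.0254 need [1.4 1.2]
[176.  50.] ring centre [ 0.4401 -0.5186] 0.4401 -0.519 radius 0.0256 need [-115.3 -225.9]
[103.  22.] ring centre [ 0.4012 -0.6639] 0.4016 -0.6641 radius 0.026 need [-153.7 -371.1]
[ 0.726 -0.308  0.073]
[ 0.597 -0.441  0.073]
```

```bash
python3 -m creep '{"slide":[[0,0,-15],[1,1,-35],[1,1,-60],[1,1,-85],[1,1,-110],[1,1,-135],[1,1,-155],[1,1,-170],[1,1,-180],[1,1,-180]],"spin":[0,0,0,0,0,0,0,0,0,0],"gripper":[0,0,0,0,0,0,0,0,0,0]}'
python3 look.py 10 wrist side;python3 win.py d10.pkl
```

```text
clock: 11.05
eef_pos: [0.5554, -0.2909, 0.0882]
eef_rot: [-0.702, -0.076, 0.078, 0.704]
force: [-0.7, 0.4, -0.8]
finger_gap: -0.006
11.05 [ 0.5554 -0.2909  0.0882] [-0.69  0.21 -0.03  1.34  0.   -0.91] [-0.73  0.4  -0.76]
side tip pred crop [464. 485.]
[320. 211.] ring centre [ 0.556  -0.2922] 0.5563 -0.292 radius 0.0255 need [ 1.  -1.1]
[86. 23.] ring centre [ 0.4413 -0.5178] 0.4406 -0.5182 radius 0.0264 need [-114.8 -227.3]
```

View pics/wrist10.png

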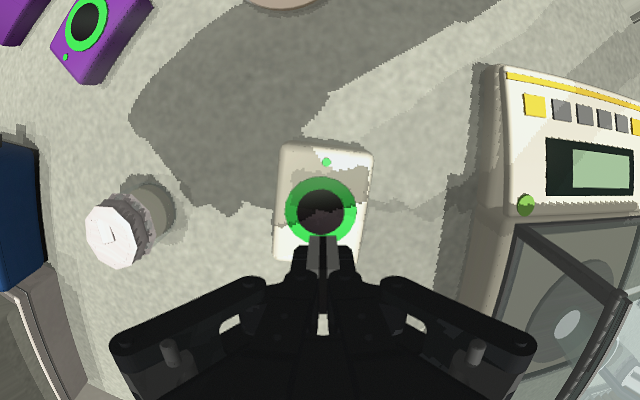

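View pics/side10.png

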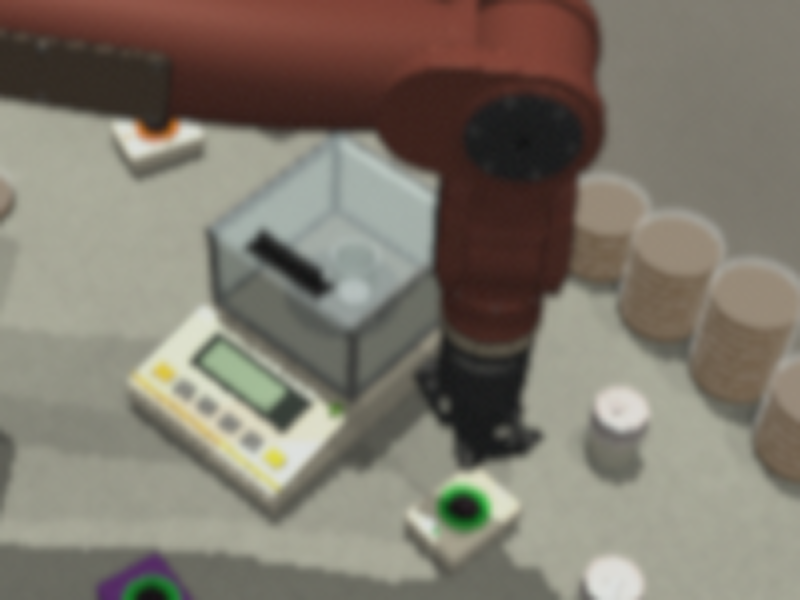

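The fingertips are centred over the green ring, within about 1 mm. I descend the last 48 mm gently, then check.

```bash
python3 -m creep '{"slide":[[0,0,-8],[0,0,-17],[0,0,-26],[0,0,-34],[0,0,-40],[0,0,-44],[0,0,-47],[0,0,-48],[0,0,-48]],"spin":[0,0,0,0,0,0,0,0,0],"gripper":[0,0,0,0,0,0,0,0,0]}'
python3 look.py 11 wrist side;python3 win.py d11.pkl
python3 - <<'E'
import pickle,numpy as np,cv2
from h import *
D,s=pickle.load(open("d11.pkl","rb"));p,d,m=D["side"]
cv2.imwrite("pics/s11c.png",cv2.resize(p[205:265,320:400,::-1],None,fx=8,fy=8,interpolation=cv2.INTER_CUBIC))
for z in(.036,.046,.056,.066): print(z,((proj(m,np.array([*s['eef_pos'][:2],z]))-[320,205])*8).round())
E
```

```text
clock: 11.9
eef_pos: [0.5562, -0.2926, 0.0422]
eef_rot: [-0.703, -0.076, 0.077, 0.703]
force: [-0.0, -1.0, -0.0]
finger_gap: -0.005
11.9 [ 0.5562 -0.2926  0.0422] [-0.69  0.23 -0.08  1.26  0.   -0.91] [-0.03 -0.98 -0.04]
side tip pred crop [462. 513.]
[323. 225.] ring centre [ 0.5497 -0.2935] 0.556 -0.2922 radius 0.0256 need [-0.2  0.4]
[48. 20.] ring centre [ 0.4476 -0.518 ] 0.4408 -0.5178 radius 0.0267 need [-115.4 -225.2]
0.036 [285. 334.]
0.046 [287. 322.]
0.056 [288. 309.]
0.066 [290. 297.]
```

View pics/s11c.png

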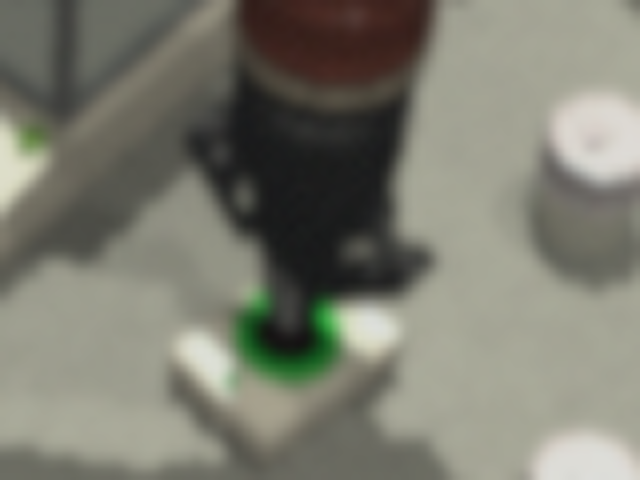

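View pics/wrist11.png

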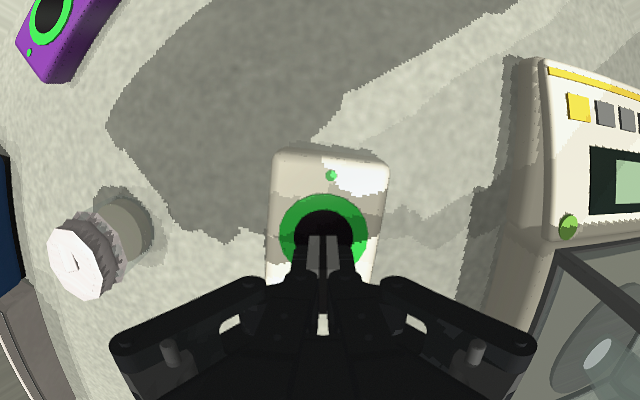

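The tips hover about 2 cm over the window, centred and without contact. Next I hold for 3 s.

```bash
R='x'; python3 -m creep '{"slide":[[0,0,0],[0,0,0],[0,0,0],[0,0,0],[0,0,0],[0,0,0],[0,0,0],[0,0,0],[0,0,0],[0,0,0],[0,0,0],[0,0,0]],"spin":[0,0,0,0,0,0,0,0,0,0,0,0],"gripper":[0,0,0,0,0,0,0,0,0,0,0,0]}'
python3 -m creep '{"slide":[[0,0,0],[0,0,0],[0,0,0],[0,0,0],[0,0,0],[0,0,0],[0,0,0],[0,0,0],[0,0,0],[0,0,0],[0,0,0],[0,0,0]],"spin":[0,0,0,0,0,0,0,0,0,0,0,0],"gripper":[0,0,0,0,0,0,0,0,0,0,0,0]}'
python3 -m creep '{"slide":[[0,0,0],[0,0,0],[0,0,0],[0,0,0],[0,0,0],[0,0,0],[0,0,0],[0,0,0],[0,0,0],[0,0,0],[0,0,0],[0,0,0]],"spin":[0,0,0,0,0,0,0,0,0,0,0,0],"gripper":[0,0,0,0,0,0,0,0,0,0,0,0]}'
python3 look.py 12 wrist side;python3 win.py d12.pkl
```

```text
clock: 13.0
eef_pos: [0.5562, -0.2926, 0.0424]
eef_rot: [-0.703, -0.077, 0.076, 0.703]
force: [0.0, 0.1, 0.3]
finger_gap: 0.003
clock: 14.0
eef_pos: [0.5562, -0.2926, 0.0423]
eef_rot: [-0.703, -0.077, 0.076, 0.703]
force: [-0.1, -0.7, -0.6]
finger_gap: -0.001
clock: 15.0
eef_pos: [0.5562, -0.2926, 0.0423]
eef_rot: [-0.703, -0.077, 0.077, 0.703]
force: [-0.0, 0.8, -0.4]
finger_gap: -0.001
15.0 [ 0.5562 -0.2926  0.0423] [-0.69  0.23 -0.08  1.26  0.   -0.91] [-0.05  0.85 -0.36]
side tip pred crop [462. 513.]
[323. 225.] ring centre [ 0.5497 -0.2935] 0.556 -0.2922 radius 0.0256 need [-0.2  0.4]
[48. 20.] ring centre [ 0.4475 -0.5181] 0.4402 -0.5177 radius 0.0268 need [-116.  -225.1]
```

View pics/wrist12.png

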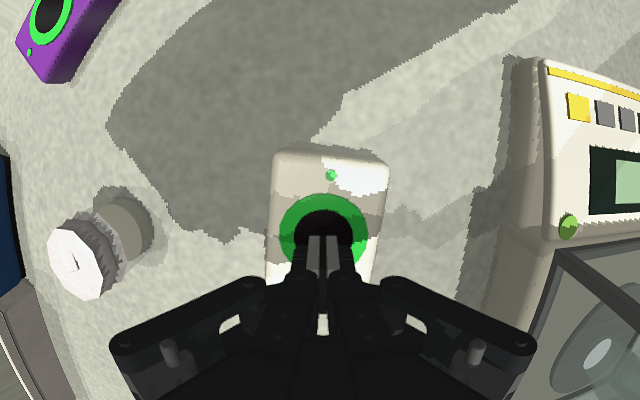

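View pics/side12.png

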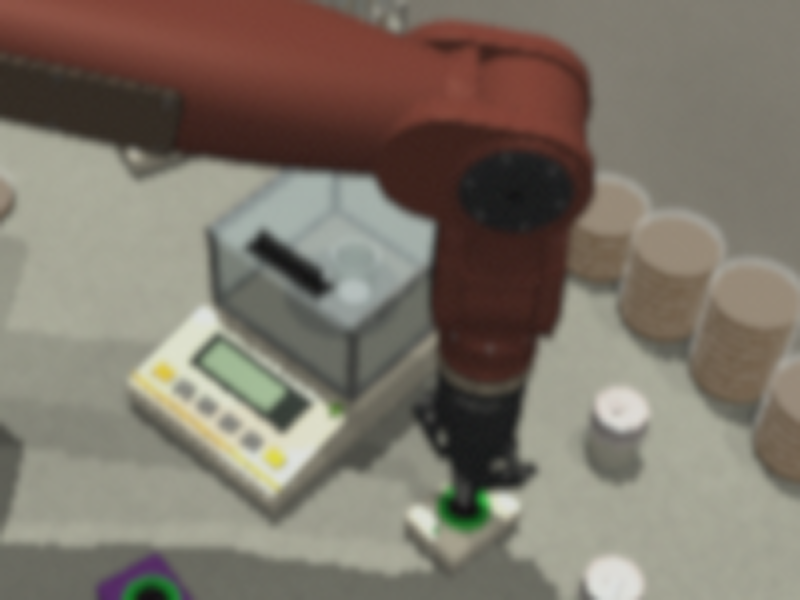

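Held steady for over 3 s. The reported TCP and the visible fingertips still disagree with robot.tcp_to_tips. On the way out I pause again 14 mm higher, inside the sensor's window by either reading, then lift clear.

```bash
python3 -m creep '{"slide":[[0,0,5],[0,0,10],[0,0,14],[0,0,14],[0,0,14],[0,0,14],[0,0,14],[0,0,14],[0,0,14],[0,0,14],[0,0,14],[0,0,14]],"spin":[0,0,0,0,0,0,0,0,0,0,0,0],"gripper":[0,0,0,0,0,0,0,0,0,0,0,0]}'
python3 -m creep '{"slide":[[0,0,0],[0,0,0],[0,0,0],[0,0,0],[0,0,0],[0,0,0],[0,0,0],[0,0,0],[0,0,0],[0,0,0],[0,0,0],[0,0,0]],"spin":[0,0,0,0,0,0,0,0,0,0,0,0],"gripper":[0,0,0,0,0,0,0,0,0,0,0,0]}'
python3 -m creep '{"slide":[[0,0,0],[0,0,0],[0,0,0],[0,0,0],[0,0,0],[0,0,0],[0,0,10],[0,0,30],[0,0,60],[0,0,90],[0,0,120],[0,0,150]],"spin":[0,0,0,0,0,0,0,0,0,0,0,0],"gripper":[0,0,0,0,0,0,0,0,0,0,0,0]}'
python3 -m creep '{"slide":[[0,0,25],[0,0,45],[0,0,60],[0,0,60],[0,0,60]],"spin":[0,0,0,0,0],"gripper":[0,0,0,0,0]}'
python3 look.py 13 side wrist top; python3 win.py d13.pkl
python3 - <<'E'
import pickle,cv2,numpy as np
from h import *
a=pickle.load(open("d0.pkl","rb"));b=pickle.load(open("d13.pkl","rb"))[0]
cv2.imwrite("pics/cmp.png",np.hstack([cv2.resize(b["top"][0][:,:,::-1],(400,250)),cv2.resize(b["side"][0][:,:,::-1],(400,250))]))
p,d,m=b["side"];k=p.max(2)<60;P=[]
for v in range(170,200):
    for u in range(297,330):
        if k[v,u]:
            c,r=ray(m,u,v);P.append(c+r*d[v,u])
P=np.array(P);P=P[(P[:,2]>.19)&(P[:,2]<.205)];print('bar',P.mean(0).round(4))
E
```

```text
clock: 16.1
eef_pos: [0.5562, -0.2926, 0.0563]
eef_rot: [-0.703, -0.076, 0.077, 0.703]
force: [-0.7, 0.3, 0.0]
finger_gap: -0.003
clock: 17.1
eef_pos: [0.5562, -0.2926, 0.0563]
eef_rot: [-0.703, -0.077, 0.077, 0.703]
force: [0.1, 0.1, 0.2]
finger_gap: -0.001
clock: 18.1
eef_pos: [0.5561, -0.2924, 0.2088]
eef_rot: [0.703, 0.077, -0.076, -0.703]
force: [0.6, -0.5, -0.2]
finger_gap: 0.003
clock: 18.52
eef_pos: [0.5566, -0.2929, 0.2676]
eef_rot: [0.703, 0.077, -0.076, -0.702]
force: [0.9, -0.2, -0.3]
finger_gap: 0.004
18.5167 [ 0.5566 -0.2929  0.2676] [-0.69  0.21  0.3   1.66  0.   -0.91] [ 0.85 -0.18 -0.31]
side tip pred crop [484. 361.]
top tip pred crop [500. 271.]
[323. 165.] ring centre [ 0.5574 -0.2929] 0.5576 -0.2923 radius 0.0256 need [1.  0.6]
[175.  49.] ring centre [ 0.4409 -0.5203] 0.4407 -0.5205 radius 0.0258 need [-115.9 -227.6]
[102.  21.] ring centre [ 0.4017 -0.666 ] 0.402 -0.666 radius 0.0263 need [-154.6 -373.1]
bar [ 0.5178 -0.0654  0.1948]
```

View pics/cmp.png

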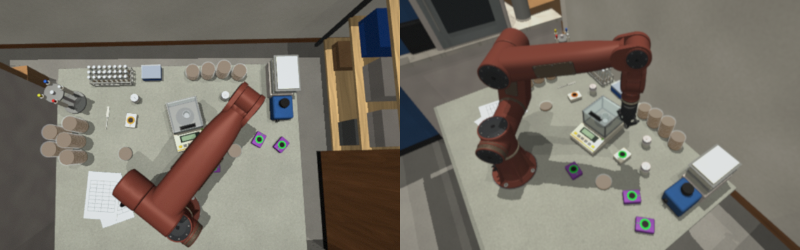

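View pics/wrist13.png

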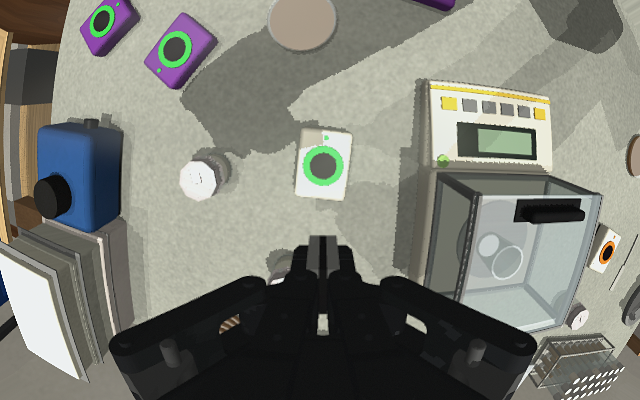

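The lid is shut, the beaker and everything else stand where they were, and the arm is clear. I hand in.

```bash
python3 -c "
from rig import robot
print(robot.hand_in())"
```

```text
the job is handed in; nothing more can be done
None
```

I pushed the lid shut by the black handle with closed fingers, no grip. I then held the fingertips over the white, green-ringed tare sensor, lifted clear and handed in at 18.5 s; no verdict came back.

- **Lid:** A second, gentle push stopped at the same place with about 10 N, and the last views show the lid flush with the box. The first contact with the end stop was harder than I wanted: about 37 N sideways and 15 N vertically, because I pushed about 3 mm past the stop before seeing the force rise.
- **Tare hold:** The tips stayed about 22 mm above the window and within 1 mm of its middle for over 3 s, with no contact force. I then held about 14 mm higher for more than 2 s before lifting away.
- **Bystanders:** The tare sensor did not move, and the beaker and the other things in view look undisturbed. The tool never came near the print sensor.

**What disagreed:**
- `robot.tcp_to_tips` says the fingertips are 17 mm ahead of the TCP. The cameras, and a probing pass that cleared the handle, put them about 16 mm behind it. I used the measured value; the second, higher hold suits either.
- No sensor lamp visibly changed, so I have no direct confirmation that the tare registered.

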